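# Draw down the clean-out cover of a pipe-warmer burner

## Robot

A 6-joint arm with a two-finger parallel gripper is mounted at the origin on the work surface. World frame = base frame: x ahead of the robot, y to its left, z up, the work surface at z = 0. Lengths are in m, angles in rad, forces in N, time in s.
With the tool pointing down it reaches from about 0.25 to 0.725 m from the base axis. Payload 4 kg.
Tool frame: the origin (TCP) lies midway between the tips of the shut fingers; the grasp point (between the pads) lies 19 mm behind it; z points along the fingers, y is the direction in which the jaws open and shut (so a half turn about z gives the same grasp; the last joint's range is limited). The gripper opens to 85 mm and grips with 20 to 120 N. Pads are 22 mm wide; open, the fingers measure 114 mm over their backs; the gripper's body (76 mm by 85 mm) begins 54 mm behind the grasp point. The pads swing forward as they close: fully open they stand 13 mm farther back than shut.
Start: joints at [1.313, 0.241, 0.005, 1.335, 0, 1.571], TCP at [0.127, 0.483, 0.231] pointing down, gripper open.
Joint ranges: [-2.72, 2.72], [-1.05, 1.87], [-1.09, 1.28], [-1.99, 2.15], [-1.42, 1.44], [-3.14, 3.14]. Speed limits (rad/s): [2.79, 2.79, 3.14, 3.14, 3.14, 3.14].

## Interface

Orientations are given as a unit quaternion [x, y, z, w].
In Python, from workcell import bot gives the robot as it stands.
- The arm moves only by the shell command python3 -m inch 'ROWS'. ROWS is JSON, a list of rows, each a list of 5 numbers: the shift along the tool's x, y, z scaled (see below), then the turn about the tool's z scaled (see below), then the closure, from 0 (fully open) to 1 (shut). A call has 1 to 10 rows; each row is the pose to reach, as a shift and turn from the pose commanded when the call began, along the tool's axes at that moment; what a row does not reach only later rows make up. The controller multiplies each number of a shift by 100 cm and each number of a turn by 120 degrees. A row lasts 1/8 s, in which the tool goes at most 62.5 mm and 10.7 degrees, less where a joint would pass 70% of its speed; a pose out of reach is approached as far as the arm can. A call with a number of a shift or a turn outside -1 to 1 is refused whole. A call with a gripper value outside its range is refused whole. The fingers move at their own pace and stop on an object; the grip force is fixed at half the most. Time passes only in rows, so rows that repeat a pose let the fingers close. It gives the time, the measured TCP pose, the force and the opening at its end, in the units of the state.
- bot.get_obs(): the state, without advancing time (a new reading comes with each control period).
- bot.camera(name): name is "scene" or "top"; returns the picture (420x560x3 uint8, red, green, blue); there is no depth.
- bot.calibration(name): a dict with "intrinsics" (3x3 intrinsics, pixels), "xyz" and "attitude" of the camera in the world. Camera axes: x right, y down, z forward; pixel columns grow to the right and rows downward; lengths in m; the calibration is good to about 2 mm. A picture is of the moment at which its call begins. calibration takes no time and is no camera call.
- bot.job_done(): hands the job in, once; it reports no verdict.
Trained networks look in the newest picture that a camera, given by its name, has taken for a name from the list of things; names that differ only in an ending like _2 or _b are one class to them, and where a whole thing is asked for, a point or a joint stands for the part that bears it (a point fixed in the world has none). Each returns a list of dicts, best first, with "score" (0 to 1); they miss things now and then, are a little off and sometimes report something else, mostly with a low value. They report only what shows in the picture. A call takes as long as a camera call.
- bot.masks_of(camera, target): "pixels" (420x560 bool, what is visible of it) and "extent" ([left, top, width, height] as shares, 0 to 1, of the picture: columns of its width, rows of its height, round what is visible of it).
- bot.spot_point(camera, target): "point" ([column, row] as shares, 0 to 1, of the picture: columns of its width, rows of its height: a listed point, or the origin of a listed thing).
The state is a dict: "clock": time; "joint_pos": joint angles; "joint_vel": joint speeds; "tau": joint torques, N m; "eef_pos": TCP position; "tool_rot": TCP orientation; "ft_force": force on the tool from outside, world axes, zero at the start; "ft_torque": the same for the moment, N m; "grip_width": finger opening in m.
Only numpy, scipy, OpenCV 4.12 (cv2) and the standard library are available. Lean on these libraries where they do the work, as an engineer would, in place of code of your own. Each camera call takes 0.05 s, during which the arm holds its last target.

## Task

The clean-out cover of the pipe-warmer burner lies on a new gasket with its four nuts run on by hand. Tighten the nuts in cross order, about half a turn each: one nut, the one diagonally opposite, then the other two. Do not trust the angle: stop each nut when it feels firm at about 0.6 N m with the cover down on its metal rim (from 0.8 N m on, the soft brass strips), so that the cover ends up level and all four nuts equally tight. Leave the tools on the bench where they lie.

Things in the scene. Friction and masses are not known exactly. Their poses are not given: they have to be found in the camera images.
- burner: Cast-iron mixing box fixed to the bench, 150 mm square, with a 190 mm square flange; round landing bosses at the studs form the metal rim that the cover seats on, 92.4 to 93.0 mm above the bench. Lugs at mid-side locate the cover. Nozzle on its +x side (to 126 mm from the centre, 82 mm high), inlet with valve on its +y side (to 150 mm, 87 mm high). Origin: centre of its underside, z up.
- cover: Steel cover plate, 172 mm square, 12 mm thick, low sight glass (8 mm) in the middle. At the start the gasket holds it 1.0 to 1.6 mm above the rim. Drawing it down against the gasket takes under 0.2 N m at a nut; once its corner is on the rim the torque climbs about 0.1 N m every 9 degrees. Free to tilt. Origin: centre of its top face, 106 mm above the bench at the start; z is its normal.
- nut_a: Brass nut, at x, y = -58, +58 mm in the burner's frame, diagonal to nut_c. Hexagon 30 mm over flats, 28 mm high, on a 40 mm round collar 4 mm thick, which starts 0 to 0.9 mm above the cover. Origin on the axis, half-way up the hexagon; the stud ends 27 mm above it. z up, x square to a flat. Clockwise from above tightens, sinking 5 mm a turn. Winds up 7 degrees per N m, springs back when let go.
- nut_b: Brass nut, at x, y = -58, -58 mm in the burner's frame, diagonal to nut_d. Hexagon 30 mm over flats, 28 mm high, on a 40 mm round collar 4 mm thick, which starts 0 to 0.9 mm above the cover. Origin on the axis, half-way up the hexagon; the stud ends 27 mm above it. z up, x square to a flat. Clockwise from above tightens, sinking 5 mm a turn. Winds up 7 degrees per N m, springs back when let go.
- nut_c: Brass nut, at x, y = +58, -58 mm in the burner's frame, diagonal to nut_a. Hexagon 30 mm over flats, 28 mm high, on a 40 mm round collar 4 mm thick, which starts 0 to 0.9 mm above the cover. Origin on the axis, half-way up the hexagon; the stud ends 27 mm above it. z up, x square to a flat. Clockwise from above tightens, sinking 5 mm a turn. Winds up 7 degrees per N m, springs back when let go.
- nut_d: Brass nut, at x, y = +58, +58 mm in the burner's frame, diagonal to nut_b. Hexagon 30 mm over flats, 28 mm high, on a 40 mm round collar 4 mm thick, which starts 0 to 0.9 mm above the cover. Origin on the axis, half-way up the hexagon; the stud ends 27 mm above it. z up, x square to a flat. Clockwise from above tightens, sinking 5 mm a turn. Winds up 7 degrees per N m, springs back when let go.
- jacks: Bystander: steel glassblower's jacks, a U-shaped spring tool with two blades, 290 mm long, 12 mm high, lying on the bench. Origin: middle of its length, on the bench.
- wood_block: Bystander: wooden block, a cup of 92 mm diameter and 55 mm height with a 165 mm round handle along its +x. Origin: under the cup, on the bench.
- mould: Bystander: brass optic mould, an open cup of 90 mm diameter, 85 mm high. Origin: centre of its underside.

How it is judged:
By the outcome, as a careful person would: the job done as asked, in the order asked, and still so for the second after the job is handed in, with the robot touching nothing.
It also fails if it takes over 72 s, if anything falls off the work surface, if the arm or the gripper's body presses on something with over 40 N, if the wrist force passes 120 N, or if a joint passes its speed limit or range.

## Working session

There is one attempt and no reset: what is moved stays moved. The work goes in short steps, Python scripts to look and compute and a shell command to move; the robot and the scene stay as the last step left them, time stands still between calls to the robot, and variables do not carry over. Pictures are saved under pics/ and viewed, and the job is handed in when it is done.

```bash
mkdir -p pics; ls; python3 - <<'E'
from workcell import bot
import cv2,numpy as np
o=bot.get_obs();print({k:np.round(v,3) for k,v in o.items()})
for c in ["scene","top"]:
    im=bot.camera(c);cv2.imwrite(f"pics/{c}0.png",im[...,::-1]);print(c,bot.calibration(c))
    for t in ["burner","cover","nut_a"]:
        for r in bot.spot_point(c,t)[:5]: print(c,t,round(r["score"],2),np.array(r["point"])*[560,420])
print(bot.get_obs()["clock"])
E
```

```text
pics
{'clock': np.float64(0.0), 'joint_pos': array([1.313, 0.241, 0.004, 1.335, 0.   , 1.571]), 'joint_vel': array([ 0.   , -0.002, -0.001,  0.001, -0.   ,  0.002]), 'tau': array([ 0.0000e+00, -3.7232e+01,  2.5241e+01,  1.7000e-02,  0.0000e+00,
       -0.0000e+00]), 'eef_pos': array([0.127, 0.483, 0.23 ]), 'tool_rot': array([ 0.129,  0.992, -0.001, -0.   ]), 'ft_force': array([ 0.111, -0.58 , -0.214]), 'ft_torque': array([ 0.024,  0.019, -0.029]), 'grip_width': np.float64(0.086)}
scene {'intrinsics': array([[395.01102384,   0.        , 284.97846697],
       [  0.        , 395.01102384, 213.94191325],
       [  0.        ,   0.        ,   1.        ]]), 'xyz': array([ 0.96900858, -0.48135737,  1.05523197]), 'attitude': array([ 0.88752837,  0.35368679, -0.10741485, -0.27506564])}
scene burner 0.84 [308.504 236.88 ]
scene burner 0.24 [282.408 223.104]
scene cover 0.93 [309.792 218.904]
scene nut_a 0.59 [334.824 210.42 ]
scene nut_a 0.57 [284.48  221.886]
scene nut_a 0.53 [298.088 191.814]
scene nut_a 0.53 [320.488 238.392]
top {'intrinsics': array([[380.21400486,   0.        , 276.47291743],
       [  0.        , 380.21400486, 207.45029113],
       [  0.        ,   0.        ,   1.        ]]), 'xyz': array([ 0.36770171, -0.01274271,  1.06163547]), 'attitude': array([ 0.70776887, -0.70054683,  0.05982413, -0.06869091])}
top burner 0.52 [137.2   190.806]
top burner 0.41 [264.712 188.79 ]
top cover 0.72 [264.712 190.008]
top nut_a 0.62 [239.4   175.098]
top nut_a 0.55 [295.624 202.692]
top nut_a 0.51 [252.112 217.308]
top nut_a 0.49 [283.696 163.506]
0.4
```

View pics/scene0.png

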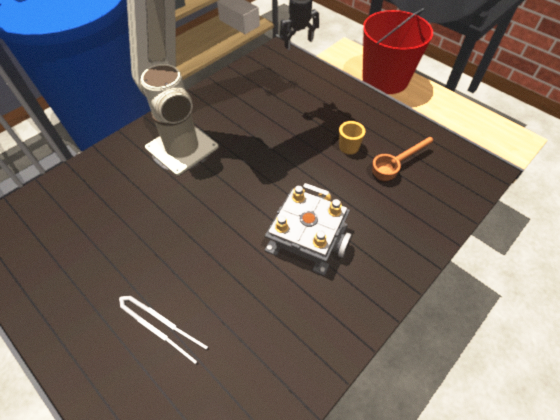

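View pics/top0.png

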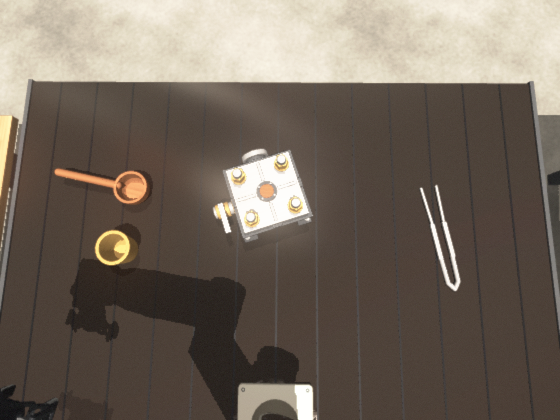

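```bash
cat > h.py <<'E'
from workcell import bot
import numpy as np,cv2
from scipy.spatial.transform import Rotation as R
from scipy.optimize import least_squares
def cam(c):
    k=bot.calibration(c);return k["intrinsics"],np.array(k["xyz"]),R.from_quat(k["attitude"])
def proj(c,P):
    K,t,r=cam(c);p=(r.inv().apply(np.atleast_2d(P)-t))@K.T;return p[:,:2]/p[:,2:]
def ray(c,uv,z):
    K,t,r=cam(c);d=r.apply(np.linalg.inv(K)@[uv[0],uv[1],1]);return t+d*(z-t[2])/d[2]
def st():
    o=bot.get_obs();q=R.from_quat(o["tool_rot"]);a=q.as_matrix()
    print("t",round(float(o["clock"]),2),"tcp",np.round(o["eef_pos"]*1e3,1),"yaw_y",round(float(np.degrees(np.arctan2(a[1,1],a[0,1]))),2),"j",np.round(o["joint_pos"],3),"F",np.round(o["ft_force"],1),"M",np.round(o["ft_torque"],3),"w",np.round(o["grip_width"]*1e3,2))
    return o,a
E
python3 - <<'E'
from h import *
S=np.array([[298.088,191.814],[284.48,221.886],[320.488,238.392],[334.824,210.42]])
T=np.array([[252.112,217.308],[295.624,202.692],[283.696,163.506],[239.4,175.098]])
for c,X in(("scene",S),("top",T)):
    print(c); print(np.round([ray(c,u,.1245)*1e3 for u in X],1))
print(np.round(ray("top",[264.7,189.4],.106)*1e3,1),np.round(ray("scene",[309.8,218.9],.106)*1e3,1))
for c in("scene","top"):
    im=cv2.imread(f"pics/{c}0.png")
    if c=="scene": cr=im[175:275,250:360]
    else: cr=im[140:245,205:320]
    cv2.imwrite(f"pics/{c}z0.png",cv2.resize(cr,None,fx=5.5,fy=5.5,interpolation=cv2.INTER_CUBIC))
E
```

```text
scene
[[508.3  68.  124.5]
 [552.3 -37.2 124.5]
 [660.9  -8.5 124.5]
 [630.1  91.  124.5]]
top
[[514.5  60.6 124.5]
 [552.7 -47.9 124.5]
 [654.7 -17.2 124.5]
 [623.1  95.5 124.5]]
[590.6  31.2 106. ] [589.9  29.4 106. ]
```

View pics/scenez0.png

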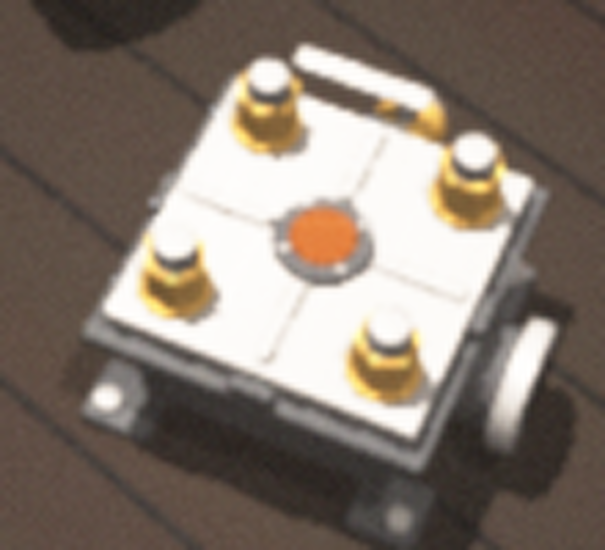

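View pics/topz0.png

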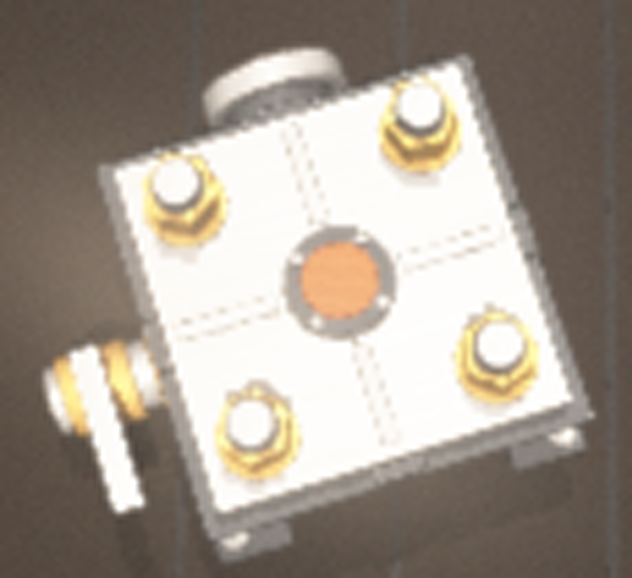

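```bash
python3 - <<'E'
from h import *
S=np.array([[298.088,191.814],[284.48,221.886],[320.488,238.392],[334.824,210.42]])
T=np.array([[252.112,217.308],[295.624,202.692],[283.696,163.506],[239.4,175.098]])
L=np.array([[-58,58],[-58,-58],[58,-58],[58,58]])/1e3
L3=np.c_[L,np.full(4,.1245)]
def P(x):
    c,s=np.cos(x[2]),np.sin(x[2]);Q=L@np.array([[c,s],[-s,c]])+x[:2];return np.c_[Q,np.full(4,.1245)]
f=lambda x,cs:np.concatenate([(proj(c,P(x))-X).ravel() for c,X in cs])
for cs in([("scene",S)],[("top",T)],[("scene",S),("top",T)]):
    r=least_squares(f,[.59,.03,.3],args=(cs,));print(r.x[:2]*1e3,np.degrees(r.x[2]),np.abs(r.fun).max());print(np.round(P(r.x)*1e3,1));print(np.round(r.fun.reshape(-1,2),1))
E
```

```text
[588.07947438  28.59427814] 17.014313483763427 2.7638255389957465
[[515.6  67.1 124.5]
 [549.6 -43.8 124.5]
 [660.5  -9.9 124.5]
 [626.6 101.  124.5]]
[[ 1.6  1.5]
 [-2.3  0.9]
 [-0.4  0.2]
 [ 1.3 -2.8]]
[586.36911793  22.78425215] 17.433270180473063 1.6862702493369
[[513.7  60.7 124.5]
 [548.4 -49.9 124.5]
 [659.1 -15.2 124.5]
 [624.3  95.5 124.5]]
[[-0.1  0.3]
 [ 0.8  1.7]
 [-0.8 -1.7]
 [ 0.  -0.5]]
[587.35789231  25.09407744] 17.28948871725452 3.3164363778602137
[[514.7  63.2 124.5]
 [549.2 -47.5 124.5]
 [660.  -13.  124.5]
 [625.5  97.7 124.5]]
[[ 0.5  2.1]
 [-3.3  1.6]
 [-1.3  0.8]
 [ 0.2 -2.3]
 [-1.1 -0.1]
 [-0.2  1.4]
 [-1.6 -2. ]
 [-0.8 -0.9]]
```

```bash
python3 - <<'E'
from h import *
g=lambda A,o:(np.array(A,float)+.5)/5.5-.5+np.array(o)
# order a,b,c,d, glass
T=g([(251,421),(500,344),(420,108),(178,185),(341,281)],(205,140))
S=g([(268,80),(175,247),(388,330),(475,155),(324,237)],(250,175))
L=np.array([[-58,58],[-58,-58],[58,-58],[58,58],[0,0]])/1e3
def P(x):
    c,s=np.cos(x[2]),np.sin(x[2]);Q=L@np.array([[c,s],[-s,c]])+x[:2];return np.c_[Q,np.array([.1515]*4+[.114])+(x[3] if len(x)>3 else 0)]
f=lambda x,cs:np.concatenate([(proj(c,P(x))-X).ravel() for c,X in cs])
for cs,n in(([("scene",S)],3),([("top",T)],3),([("scene",S),("top",T)],3),([("scene",S),("top",T)],4)):
    r=least_squares(f,[.59,.03,.3,0][:n],args=(cs,));print(r.x*1e3,np.degrees(r.x[2]));print(np.round(r.fun.reshape(-1,2),1).tolist())
print(np.round(P(r.x)*1e3,1))
E
```

```text
[588.61365285  23.64398192 321.46305884] 18.418476541094602
[[0.1, -0.2], [-0.1, -0.3], [0.3, -0.1], [-0.1, -0.0], [-0.2, 0.6]]
[585.07629686  26.19558644 321.00680132] 18.392334910459876
[[0.1, 0.6], [0.2, 0.2], [0.2, -0.4], [-0.4, -0.5], [-0.1, 0.1]]
[586.43340478  25.38821613 321.1961727 ] 18.403185091646666
[[-0.1, -0.9], [-0.3, -1.2], [0.1, -1.0], [-0.3, -0.8], [-0.4, -0.2], [0.4, 0.0], [0.6, -0.4], [0.5, -0.9], [-0.0, -1.0], [0.2, -0.4]]
[586.36883431  26.50555157 321.20913244  -5.45111509] 18.403927630056987
[[0.1, 0.0], [0.0, -0.3], [0.2, -0.2], [-0.2, 0.1], [-0.2, 0.6], [0.1, 0.4], [0.0, 0.1], [0.0, -0.2], [-0.2, -0.4], [-0.1, 0.1]]
[[513.   63.2 146. ]
 [549.6 -46.8 146. ]
 [659.7 -10.2 146. ]
 [623.1  99.9 146. ]
 [586.4  26.5 108.5]]
```

```bash
python3 - <<'E'
from h import *
N=np.array([[513,63.2],[549.6,-46.8],[659.7,-10.2],[623.1,99.9]])/1e3
tiles=[]
for c,z in(("top",.132),("scene",.132)):
    im=cv2.imread(f"pics/{c}0.png");row=[]
    for n in N:
        # rectify plane z: x_world up, y left ; 200px = 50mm
        W=[[n[0]+a,n[1]+b,z] for a,b in((.025,.025),(.025,-.025),(-.025,-.025),(-.025,.025))]
        H=cv2.getPerspectiveTransform(proj(c,W).astype(np.float32),np.float32([[0,0],[200,0],[200,200],[0,200]]))
        row.append(cv2.warpPerspective(im,H,(200,200),flags=cv2.INTER_CUBIC))
    tiles.append(np.hstack(row))
cv2.imwrite("pics/nuts.png",np.vstack(tiles))
E
```

```text
(no output)
```

View pics/nuts.png

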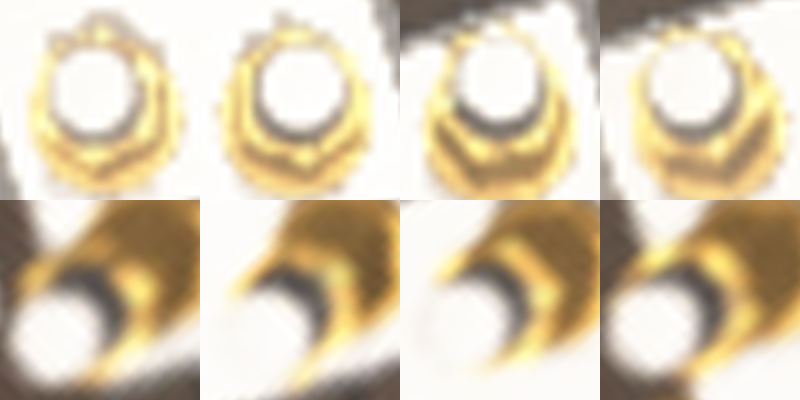

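```bash
cat >> h.py <<'E'
def go(x,y,z,yaw=None):
    o,a=st();d=np.array([x,y,z])/1e3-o["eef_pos"];s=a.T@d
    cur=np.degrees(np.arctan2(a[1,1],a[0,1]))
    t=None if yaw is None else (cur-yaw)  # clockwise +
    print("shift",np.round(s,4),"turn",None if t is None else np.round([t/120,((t+90)%180-90)/120],4),"rows>=",np.linalg.norm(d)/.0625)
E
python3 -c "
from h import *
go(513,63,180,90)"
```

```text
t 0.4 tcp [127.4 483.4 231.2] yaw_y 75.23 j [ 1.313  0.241  0.005  1.335 -0.     1.571] F [-0.   0.4 -0.1] M [-0.001 -0.034 -0.046] w 85.14
shift [-0.48   -0.3082  0.0513] turn [-0.1231 -0.1231] rows>= 9.163514355736728
```

```bash
python3 -m inch '[[-0.48,-0.308,0,-0.123,0.35],[-0.48,-0.308,0,-0.123,0.35],[-0.48,-0.308,0,-0.123,0.35],[-0.48,-0.308,0,-0.123,0.35],[-0.48,-0.308,0,-0.123,0.35],[-0.48,-0.308,0,-0.123,0.35],[-0.48,-0.308,0.01,-0.123,0.35],[-0.48,-0.308,0.03,-0.123,0.35],[-0.48,-0.308,0.05,-0.123,0.35],[-0.48,-0.308,0.05,-0.123,0.35]]'; python3 -c "
from h import *
go(513,63,180,90)"
```

```text
clock: 1.65
eef_pos: [0.5138, 0.0607, 0.1795]
tool_rot: [0.002, 1.0, -0.0, -0.001]
ft_force: [-0.3, 0.9, -0.6]
grip_width: 0.0555
t 1.65 tcp [513.8  60.7 179.5] yaw_y 89.77 j [ 0.118  0.305 -0.046  1.223 -0.     0.122] F [-0.3  0.9 -0.6] M [ 0.014  0.004 -0.015] w 55.53
shift [ 0.0008  0.0023 -0.0005] turn [-0.0019 -0.0019] rows>= 0.0401026221395691
```

```bash
python3 -m inch '[[0.001,0.002,0,-1,0.35],[0.001,0.002,0,-1,0.35],[0.001,0.002,0,-1,0.35],[0.001,0.002,0,-1,0.35],[0.001,0.002,0,-1,0.35],[0.001,0.002,0,-1,0.35],[0.001,0.002,0,-1,0.35],[0.001,0.002,0,-1,0.35],[0.001,0.002,0,-1,0.35],[0.001,0.002,0,-1,0.35]]'; python3 -c "
from h import *
for c in ('scene','top'):
    im=bot.camera(c)[...,::-1]
    cr=im[130:275,220:380] if c=='scene' else im[140:285,185:345]
    cv2.imwrite(f'pics/{c}1.png',cv2.resize(cr,None,fx=4,fy=4,interpolation=cv2.INTER_CUBIC))
go(513,63,114,210)"
```

```text
clock: 2.9
eef_pos: [0.5117, 0.0661, 0.1817]
tool_rot: [0.808, -0.589, -0.0, -0.0]
ft_force: [0.3, -0.0, -0.2]
grip_width: 0.0552
t 3.0 tcp [511.8  66.  181.6] yaw_y -162.53 j [ 0.128  0.299 -0.048  1.224  0.    -1.748] F [-0.3  1.   0.5] M [ 0.015 -0.029 -0.044] w 55.47
shift [ 0.0033 -0.0003  0.0676] turn [-3.1044 -0.1044] rows>= 1.0835971803646056
```

View pics/scene1.png

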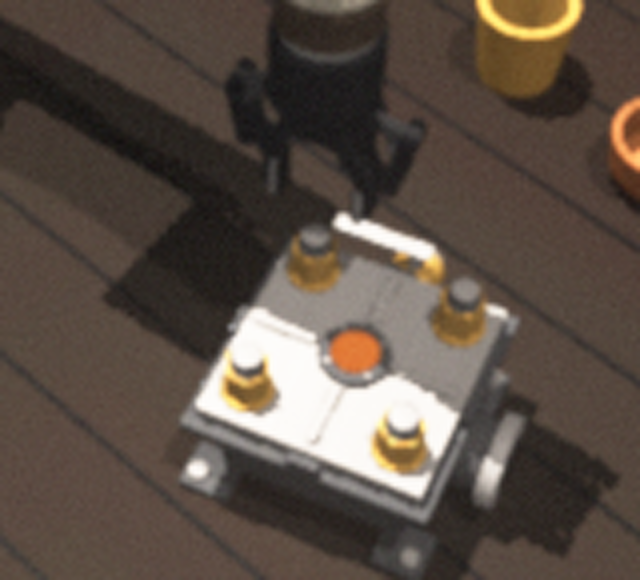

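View pics/top1.png

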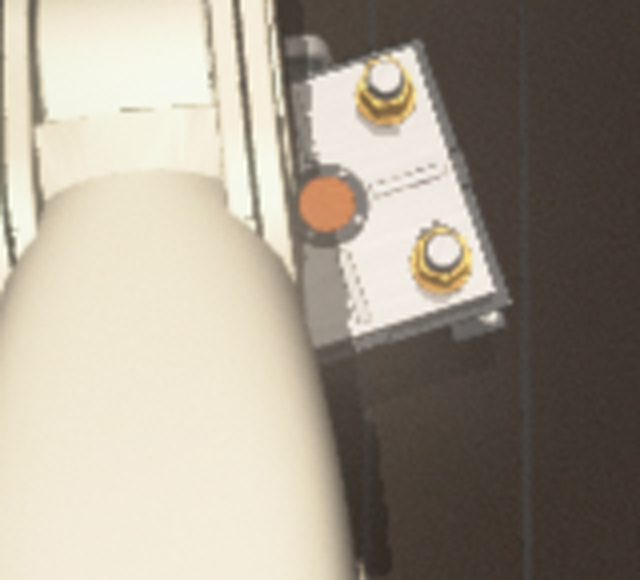

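```bash
python3 -c "
from h import *
o=bot.get_obs();a=R.from_quat(o['tool_rot']).as_matrix();p=o['eef_pos']
for d in (0,.006,.012):
  q=p-d*a[:,2]
  print(d,((proj('scene',[q,q-a[:,1]*.032,q+a[:,1]*.032])-[220,130])*4).round(0).tolist())"
python3 -m inch '[[0.0035,0,0.01,-0.104,0.35],[0.0035,0,0.04,-0.104,0.35],[0.0035,0,0.066,-0.104,0.35],[0.0035,0,0.066,-0.104,0.35]]';python3 -c "
from h import *
go(513,63,114,210)"
```

```text
0 [[317.0, 202.0], [358.0, 218.0], [276.0, 187.0]]
0.006 [[317.0, 197.0], [358.0, 213.0], [276.0, 182.0]]
0.012 [[317.0, 192.0], [359.0, 207.0], [276.0, 176.0]]
clock: 3.5
eef_pos: [0.5111, 0.0622, 0.1136]
tool_rot: [0.865, -0.502, -0.002, 0.001]
ft_force: [-0.6, 0.5, 0.4]
grip_width: 0.0557
t 3.5 tcp [511.1  62.2 113.6] yaw_y -150.21 j [ 0.121  0.355 -0.156  1.064  0.    -1.97 ] F [-0.6  0.5  0.4] M [-0.027  0.083 -0.022] w 55.7
shift [ 0.0002 -0.0021 -0.0004] turn [-3.0018e+00 -1.8000e-03] rows>= 0.03460813287210466
```

```bash
python3 -m inch '[[0,-0.002,0,0,0.5],[0,-0.002,0,0,0.9],[0,-0.002,0,0,0.9],[0,-0.002,0,0,0.9],[0,-0.002,0,0,0.9]]';python3 -c "
from h import *
st()"
```

```text
clock: 4.12
eef_pos: [0.5133, 0.0615, 0.1169]
tool_rot: [0.865, -0.502, -0.0, 0.002]
ft_force: [-6.9, -4.6, 7.1]
grip_width: 0.0289
t 4.12 tcp [513.3  61.5 116.9] yaw_y -150.2 j [ 0.121  0.354 -0.148  1.071 -0.003 -1.97 ] F [-6.9 -4.6  7.1] M [-0.969  1.455 -0.048] w 28.93
```

```bash
python3 -m inch '[[0,0.003,-0.003,0,0.9],[0,0.003,-0.003,0,0.9]]';python3 -c "
from h import *
st()"
```

```text
clock: 4.38
eef_pos: [0.5131, 0.0614, 0.1173]
tool_rot: [0.865, -0.501, 0.0, -0.0]
ft_force: [5.1, 0.2, -13.9]
grip_width: 0.0284
t 4.38 tcp [513.1  61.4 117.3] yaw_y -150.15 j [ 0.119  0.351 -0.152  1.066 -0.    -1.973] F [  5.1   0.2 -13.9] M [-0.068 -1.049 -0.041] w 28.42
```

```bash
python3 -m inch '[[0,-0.001,0.002,0.08,0.9],[0,-0.001,0.002,0.16,0.9],[0,-0.001,0.002,0.25,0.9],[0,-0.001,0.0025,0.33,0.9],[0,-0.001,0.003,0.42,0.9],[0,-0.001,0.003,0.5,0.9]]';python3 -c "
from h import *
st()"
```

```text
clock: 5.12
eef_pos: [0.5115, 0.0616, 0.1163]
tool_rot: [-0.497, 0.868, 0.0, -0.001]
ft_force: [-6.4, -2.4, 4.5]
grip_width: 0.0288
t 5.12 tcp [511.5  61.6 116.3] yaw_y 149.56 j [ 0.12   0.352 -0.154  1.068 -0.    -0.919] F [-6.4 -2.4  4.5] M [-0.337  1.332  0.116] w 28.85
```

```bash
python3 -m inch '[[0.0005,0.001,0,0.06,0.9],[0.001,0.001,0,0.13,0.9],[0.001,0.001,0,0.19,0.9],[0.001,0.001,0,0.25,0.9]]';python3 -c "
from h import *
st();st()"
```

```text
clock: 5.62
eef_pos: [0.5108, 0.0622, 0.116]
tool_rot: [-0.256, 0.967, 0.001, -0.001]
ft_force: [-3.8, 0.9, 0.5]
grip_width: 0.0289
t 5.62 tcp [510.8  62.2 116. ] yaw_y 119.69 j [ 0.12   0.35  -0.157  1.065  0.002 -0.398] F [-3.8  0.9  0.5] M [0.247 0.794 0.25 ] w 28.87
t 5.62 tcp [510.8  62.2 116. ] yaw_y 119.69 j [ 0.12   0.35  -0.157  1.065  0.002 -0.398] F [-3.8  0.9  0.5] M [0.247 0.794 0.25 ] w 28.87
```

```bash
python3 -m inch '[[0,0,0,0.05,0.9],[0,0,0.0003,0.1,0.9],[0,0,0.0003,0.15,0.9],[0,0,0.0003,0.15,0.9]]';python3 -c "
from h import *
st()"
```

```text
clock: 6.12
eef_pos: [0.5106, 0.0627, 0.1158]
tool_rot: [-0.104, 0.995, 0.001, -0.001]
ft_force: [-4.6, 2.0, 2.8]
grip_width: 0.0286
t 6.12 tcp [510.6  62.7 115.8] yaw_y 101.99 j [ 0.121  0.35  -0.158  1.064  0.002 -0.089] F [-4.6  2.   2.8] M [0.51  1.094 0.356] w 28.57
```

```bash
python3 -m inch '[[0,0,0,0.04,0.9],[0,0,0,0.08,0.9],[0,0,0,0.08,0.9]]';python3 -c "
from h import *
st()";python3 -m inch '[[0,0,0,0,0.9]]';python3 -c "
from h import *
st()"
```

```text
clock: 6.5
eef_pos: [0.5106, 0.063, 0.1158]
tool_rot: [-0.021, 1.0, 0.001, -0.001]
ft_force: [-5.1, 2.3, 2.6]
grip_width: 0.029
t 6.5 tcp [510.6  63.  115.8] yaw_y 92.44 j [ 0.121  0.35  -0.158  1.064  0.003  0.078] F [-5.1  2.3  2.6] M [0.696 1.074 0.437] w 28.95
clock: 6.62
eef_pos: [0.5106, 0.063, 0.1158]
tool_rot: [-0.021, 1.0, 0.001, -0.001]
ft_force: [-5.0, 2.2, 2.3]
grip_width: 0.0288
t 6.62 tcp [510.6  63.  115.8] yaw_y 92.46 j [ 0.121  0.35  -0.158  1.064  0.003  0.078] F [-5.   2.2  2.3] M [0.694 1.032 0.416] w 28.78
```

```bash
python3 -m inch '[[0,0,0,0.04,0.9],[0,0,0,0.08,0.9],[0,0,0,0.08,0.9]]';python3 -c "
from h import *
st()";python3 -m inch '[[0,0,0,0.01,0.9]]';python3 -c "
from h import *
st()"
```

```text
clock: 7.0
eef_pos: [0.5106, 0.0633, 0.1158]
tool_rot: [0.062, 0.998, 0.002, -0.001]
ft_force: [-5.5, 3.4, 1.4]
grip_width: 0.0288
t 7.0 tcp [510.6  63.3 115.8] yaw_y 82.86 j [ 0.121  0.35  -0.158  1.064  0.004  0.246] F [-5.5  3.4  1.4] M [0.819 1.013 0.578] w 28.85
clock: 7.12
eef_pos: [0.5106, 0.0633, 0.1158]
tool_rot: [0.073, 0.997, 0.002, -0.001]
ft_force: [-4.8, 4.0, 1.0]
grip_width: 0.0287
t 7.12 tcp [510.6  63.3 115.8] yaw_y 81.67 j [ 0.121  0.35  -0.158  1.064  0.004  0.267] F [-4.8  4.   1. ] M [0.875 0.999 0.641] w 28.72
```

```bash
python3 -m inch '[[0,0,0,0,0.6],[0,0,0,0,0.35],[0,0,0,0,0.35],[0,0,0,0,0.35],[0,0,-0.03,0,0.35],[0,0,-0.065,0,0.35],[0,0,-0.065,0,0.35]]';python3 -c "
from h import *
go(659.2,-10.2,181,183)"
```

```text
clock: 8.0
eef_pos: [0.5141, 0.0617, 0.1831]
tool_rot: [0.074, 0.997, 0.001, 0.003]
ft_force: [0.6, -1.0, -0.2]
grip_width: 0.0557
t 8.0 tcp [514.1  61.7 183.1] yaw_y 81.49 j [ 0.12   0.296 -0.048  1.22  -0.     0.268] F [ 0.6 -1.  -0.2] M [ 0.004  0.029 -0.001] w 55.71
shift [-0.1542 -0.0497  0.003 ] turn [-0.8459  0.6541] rows>= 2.5920342000780945
```

```bash
python3 -m inch '[[-0.154,-0.05,0,-0.846,0.35],[-0.154,-0.05,0,-0.846,0.35],[-0.154,-0.05,0,-0.846,0.35],[-0.154,-0.05,0,-0.846,0.35],[-0.154,-0.05,0,-0.846,0.35],[-0.154,-0.05,0,-0.846,0.35],[-0.154,-0.05,0,-0.846,0.35],[-0.154,-0.05,0,-0.846,0.35],[-0.154,-0.05,0,-0.846,0.35],[-0.154,-0.05,0,-0.846,0.35]]';python3 -c "
from h import *
for c in ('scene','top'):
    im=bot.camera(c)[...,::-1]
    cr=im[130:275,240:400] if c=='scene' else im[110:255,205:365]
    cv2.imwrite(f'pics/{c}2.png',cv2.resize(cr,None,fx=4,fy=4,interpolation=cv2.INTER_CUBIC))
go(659.2,-10.2,116,183)"
```

```text
clock: 9.25
eef_pos: [0.6562, -0.0107, 0.1785]
tool_rot: [0.727, -0.687, -0.001, 0.001]
ft_force: [1.1, 0.6, -0.3]
grip_width: 0.0554
t 9.35 tcp [656.2 -10.7 178.7] yaw_y -177.0 j [-0.016  0.583  0.386  1.375 -0.    -1.64 ] F [1.6 0.  0.6] M [0.028 0.015 0.001] w 55.42
shift [-0.0004 -0.0032  0.0626] turn [-3.  0.] rows>= 1.0036334364534518
```

View pics/scene2.png

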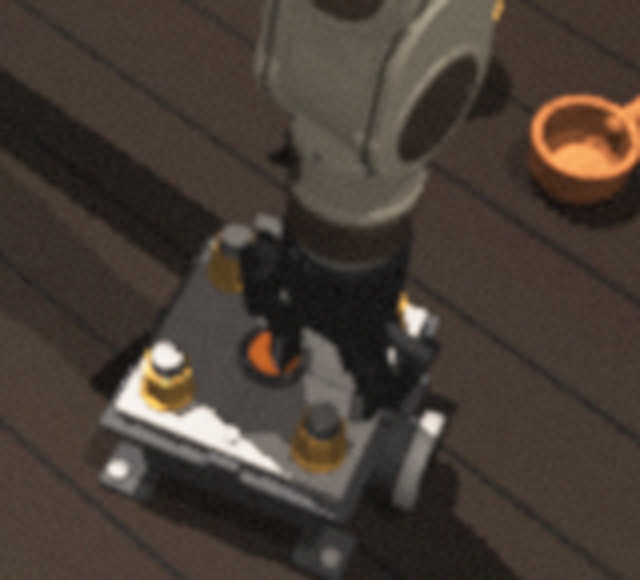

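```bash
python3 -m inch '[[0,-0.003,0.015,0,0.35],[0,-0.003,0.05,0,0.35],[0,-0.003,0.064,0,0.35],[0,-0.003,0.064,0,0.35],[0,-0.003,0.064,0,0.5]]';python3 -c "
from h import *
st()"; python3 -m inch '[[0,0,0,0,0.9],[0,0,0,0,0.9],[0,0,0,0,0.9],[0,0,0,0,0.9]]';python3 -c "
from h import *
st()"
```

```text
clock: 9.98
eef_pos: [0.6604, -0.0105, 0.117]
tool_rot: [0.725, -0.688, 0.001, -0.001]
ft_force: [1.2, -0.2, 0.3]
grip_width: 0.0428
t 9.97 tcp [660.4 -10.5 117. ] yaw_y -176.99 j [-0.016  0.621  0.29   1.237  0.    -1.639] F [ 1.2 -0.2  0.3] M [-0.058 -0.057  0.003] w 42.83
clock: 10.48
eef_pos: [0.6591, -0.0104, 0.1179]
tool_rot: [0.725, -0.688, -0.0, -0.0]
ft_force: [-5.1, 1.0, 5.0]
grip_width: 0.0295
t 10.47 tcp [659.1 -10.4 117.9] yaw_y -176.98 j [-0.016  0.619  0.288  1.24   0.    -1.639] F [-5.1  1.   5. ] M [0.103 1.193 0.007] w 29.46
```

```bash
python3 -m inch '[[0,0.001,0,0.08,0.9],[0,0.001,0,0.16,0.9],[0,0.001,0,0.25,0.9],[0,0.001,0,0.33,0.9],[0,0.001,0,0.42,0.9],[0,0.001,0,0.5,0.9]]';python3 -c "
from h import *
st()"
```

```text
clock: 11.22
eef_pos: [0.6592, -0.0104, 0.1171]
tool_rot: [-0.282, 0.96, -0.0, 0.001]
ft_force: [-1.5, -0.1, 1.5]
grip_width: 0.0297
t 11.22 tcp [659.2 -10.4 117.1] yaw_y 122.7 j [-0.016  0.619  0.285  1.236  0.    -0.587] F [-1.5 -0.1  1.5] M [0.188 0.316 0.06 ] w 29.73
```

```bash
python3 -m inch '[[0,0,0,0.07,0.9],[0,0,0.0003,0.14,0.9],[0,0,0.0005,0.2,0.9],[0,0,0.0005,0.25,0.9]]';python3 -c "
from h import *
st()"
```

```text
clock: 11.72
eef_pos: [0.6592, -0.0104, 0.1167]
tool_rot: [-0.025, 1.0, 0.0, 0.001]
ft_force: [-0.7, -0.2, 1.5]
grip_width: 0.0297
t 11.72 tcp [659.2 -10.4 116.7] yaw_y 92.82 j [-0.016  0.619  0.285  1.235  0.    -0.065] F [-0.7 -0.2  1.5] M [0.086 0.313 0.048] w 29.72
```

```bash
python3 -m inch '[[0,0,0,0.07,0.9],[0,0,0.0003,0.14,0.9],[0,0,0.0005,0.2,0.9],[0,0,0.0005,0.25,0.9]]';python3 -c "
from h import *
st()"
```

```text
clock: 12.22
eef_pos: [0.6592, -0.0105, 0.1164]
tool_rot: [0.235, 0.972, 0.0, 0.001]
ft_force: [-1.2, -0.4, 1.6]
grip_width: 0.0294
t 12.22 tcp [659.2 -10.5 116.4] yaw_y 62.83 j [-0.016  0.619  0.284  1.234  0.     0.458] F [-1.2 -0.4  1.6] M [0.048 0.369 0.143] w 29.38
```

```bash
python3 -m inch '[[0,0,0,0.07,0.9],[0,0,0.0003,0.14,0.9],[0,0,0.0004,0.2,0.9],[0,0,0.0004,0.2,0.9]]';python3 -c "
from h import *
st()"
```

```text
clock: 12.72
eef_pos: [0.6592, -0.0105, 0.1162]
tool_rot: [0.429, 0.903, 0.0, 0.001]
ft_force: [-2.4, 0.8, 5.4]
grip_width: 0.0296
t 12.72 tcp [659.2 -10.5 116.2] yaw_y 39.13 j [-0.016  0.619  0.283  1.233 -0.     0.872] F [-2.4  0.8  5.4] M [0.025 0.572 0.318] w 29.57
```

```bash
python3 -m inch '[[0,0,0,0.05,0.9],[0,0,0,0.1,0.9],[0,0,0,0.15,0.9],[0,0,0,0.15,0.9]]';python3 -c "
from h import *
st()"; python3 -m inch '[[0,0,0,0,0.9]]';python3 -c "
from h import *
st()"
```

```text
clock: 13.22
eef_pos: [0.6592, -0.0106, 0.1161]
tool_rot: [0.565, 0.825, 0.0, 0.001]
ft_force: [-3.0, 0.1, 6.0]
grip_width: 0.0297
t 13.22 tcp [659.2 -10.6 116.1] yaw_y 21.22 j [-0.016  0.619  0.283  1.233 -0.     1.185] F [-3.   0.1  6. ] M [-0.111  0.534  0.484] w 29.75
clock: 13.35
eef_pos: [0.6592, -0.0106, 0.1161]
tool_rot: [0.565, 0.825, 0.0, 0.001]
ft_force: [-2.0, -0.0, 6.1]
grip_width: 0.0297
t 13.35 tcp [659.2 -10.6 116.1] yaw_y 21.25 j [-0.016  0.619  0.283  1.233 -0.     1.184] F [-2.  -0.   6.1] M [-0.054  0.564  0.482] w 29.71
```

```bash
python3 -m inch '[[0,0,0,0.05,0.9],[0,0,0,0.1,0.9],[0,0,0,0.105,0.9],[0,0,0,0.105,0.9]]';python3 -c "
from h import *
st()"; python3 -m inch '[[0,0,0,0,0.9]]';python3 -c "
from h import *
st()"
```

```text
clock: 13.85
eef_pos: [0.6592, -0.0105, 0.116]
tool_rot: [0.652, 0.759, 0.0, 0.001]
ft_force: [-3.3, -0.4, 5.4]
grip_width: 0.0298
t 13.85 tcp [659.2 -10.5 116. ] yaw_y 8.68 j [-0.016  0.619  0.283  1.233 -0.     1.403] F [-3.3 -0.4  5.4] M [-0.101  0.577  0.667] w 29.82
clock: 13.98
eef_pos: [0.6592, -0.0106, 0.116]
tool_rot: [0.652, 0.759, 0.0, 0.001]
ft_force: [-3.2, -1.1, 5.0]
grip_width: 0.0295
t 13.97 tcp [659.2 -10.6 116. ] yaw_y 8.69 j [-0.016  0.619  0.283  1.233 -0.     1.403] F [-3.2 -1.1  5. ] M [-0.034  0.577  0.666] w 29.53
```

```bash
python3 -m inch '[[0,0,0,0,0.6],[0,0,0,0,0.35],[0,0,0,0,0.35],[0,0,0,0,0.35],[0,0,-0.03,0,0.35],[0,0,-0.065,0,0.35],[0,0,-0.065,0,0.35]]';python3 -c "
from h import *
go(548.9,-47,181,152)"
```

```text
clock: 14.85
eef_pos: [0.661, -0.0106, 0.1835]
tool_rot: [0.653, 0.757, 0.002, 0.003]
ft_force: [1.0, -0.2, -0.0]
grip_width: 0.0555
t 14.85 tcp [661.  -10.6 183.5] yaw_y 8.42 j [-0.016  0.584  0.399  1.379 -0.     1.408] F [ 1.  -0.2 -0. ] M [ 0.005 -0.026 -0.015] w 55.48
shift [-0.0196 -0.1162  0.0016] turn [-1.1965  0.3035] rows>= 1.8857473606360413
```

```bash
python3 -m inch '[[-0.02,-0.116,0,-1,0.35],[-0.02,-0.116,0,-1,0.35],[-0.02,-0.116,0,-1,0.35],[-0.02,-0.116,0,-1,0.35],[-0.02,-0.116,0,-1,0.35],[-0.02,-0.116,0,-1,0.35],[-0.02,-0.116,0,-1,0.35],[-0.02,-0.116,0,-1,0.35],[-0.02,-0.116,0,-1,0.35],[-0.02,-0.116,0,-1,0.35]]';python3 -c "
from h import *
go(548.9,-47,115,152)"
```

```text
clock: 16.1
eef_pos: [0.5462, -0.0472, 0.1784]
tool_rot: [-0.227, 0.974, 0.0, -0.001]
ft_force: [-1.1, 0.4, -0.6]
grip_width: 0.0555
t 16.1 tcp [546.2 -47.2 178.4] yaw_y 116.21 j [-0.086  0.364  0.037  1.245 -0.    -0.544] F [-1.1  0.4 -0.6] M [-0.026  0.024  0.006] w 55.46
shift [-0.0026 -0.001   0.0634] turn [-0.2982 -0.2982] rows>= 1.015123759506222
```

```bash
python3 -m inch '[[-0.002,-0.001,0,-0.298,0.35],[-0.002,-0.001,0,-0.298,0.35],[-0.002,-0.001,0,-0.298,0.35],[-0.002,-0.001,0.005,-0.298,0.35],[-0.002,-0.001,0.02,-0.298,0.35]]';python3 -c "
from h import *
go(548.9,-47,115,152)"
```

```text
clock: 16.73
eef_pos: [0.5493, -0.0474, 0.1589]
tool_rot: [-0.512, 0.859, -0.0, 0.0]
ft_force: [-0.7, 0.2, -0.4]
grip_width: 0.0556
t 16.73 tcp [549.3 -47.4 158.9] yaw_y 151.57 j [-0.086  0.381  0.009  1.198 -0.    -1.161] F [-0.7  0.2 -0.4] M [ 0.024  0.036 -0.017] w 55.63
shift [-0.0001  0.0005  0.0439] turn [-0.0036 -0.0036] rows>= 0.7029451397756543
```

```bash
python3 -m inch '[[0,0,0.03,0,0.35],[0,0,0.043,0,0.35],[0,0,0.043,0,0.4],[0,0,0.043,0,0.9],[0,0,0.043,0,0.9],[0,0,0.043,0,0.9],[0,0,0.043,0,0.9]]';python3 -c "
from h import *
st()"
```

```text
clock: 17.6
eef_pos: [0.5491, -0.0469, 0.1177]
tool_rot: [-0.512, 0.859, 0.0, 0.001]
ft_force: [-3.6, 2.7, 6.7]
grip_width: 0.0297
t 17.6 tcp [549.1 -46.9 117.7] yaw_y 151.63 j [-8.600e-02  4.130e-01 -5.600e-02  1.101e+00  1.000e-03 -1.161e+00] F [-3.6  2.7  6.7] M [ 0.542  0.826 -0.001] w 29.67
```

```bash
python3 -m inch '[[0,0.001,0,0.08,0.9],[0,0.001,0,0.16,0.9],[0,0.001,0,0.25,0.9],[0,0.001,0,0.33,0.9]]';python3 -c "
from h import *
st()"
```

```text
clock: 18.1
eef_pos: [0.5492, -0.047, 0.1172]
tool_rot: [-0.188, 0.982, -0.0, 0.001]
ft_force: [0.1, -0.1, 0.9]
grip_width: 0.0291
t 18.1 tcp [549.2 -47.  117.2] yaw_y 111.69 j [-0.085  0.413 -0.058  1.097 -0.    -0.464] F [ 0.1 -0.1  0.9] M [0.227 0.099 0.033] w 29.09
```

```bash
python3 -m inch '[[0,0,0,0.08,0.9],[0,0,0,0.16,0.9],[0,0,0.0005,0.25,0.9],[0,0,0.0005,0.33,0.9]]';python3 -c "
from h import *
st()"
```

```text
clock: 18.6
eef_pos: [0.5492, -0.0471, 0.1167]
tool_rot: [0.156, 0.988, -0.0, 0.001]
ft_force: [-1.0, 0.3, 0.8]
grip_width: 0.0293
t 18.6 tcp [549.2 -47.1 116.7] yaw_y 72.08 j [-0.085  0.413 -0.059  1.096 -0.     0.227] F [-1.   0.3  0.8] M [0.128 0.112 0.07 ] w 29.31
```

```bash
python3 -m inch '[[0,0,0,0.07,0.9],[0,0,0,0.14,0.9],[0,0,0.0005,0.2,0.9],[0,0,0.0005,0.25,0.9]]';python3 -c "
from h import *
st()"
```

```text
clock: 19.1
eef_pos: [0.5491, -0.0472, 0.1165]
tool_rot: [0.405, 0.914, 0.0, 0.001]
ft_force: [-0.3, -0.7, 2.4]
grip_width: 0.0291
t 19.1 tcp [549.1 -47.2 116.5] yaw_y 42.24 j [-8.500e-02  4.130e-01 -6.000e-02  1.096e+00 -1.000e-03  7.480e-01] F [-0.3 -0.7  2.4] M [0.124 0.284 0.327] w 29.05
```

Now 0.33; continue 18°, then finish.

```bash
python3 -m inch '[[0,0,0,0.05,0.9],[0,0,0,0.1,0.9],[0,0,0,0.15,0.9],[0,0,0,0.15,0.9]]';python3 -c "
from h import *
st()"; python3 -m inch '[[0,0,0,0,0.9]]';python3 -c "
from h import *
st()"
```

```text
clock: 19.6
eef_pos: [0.5491, -0.0472, 0.1164]
tool_rot: [0.541, 0.841, 0.0, 0.001]
ft_force: [-0.5, -0.1, 3.6]
grip_width: 0.0291
t 19.6 tcp [549.1 -47.2 116.4] yaw_y 24.52 j [-8.500e-02  4.130e-01 -6.000e-02  1.096e+00 -1.000e-03  1.058e+00] F [-0.5 -0.1  3.6] M [-0.077  0.214  0.435] w 29.07
clock: 19.73
eef_pos: [0.5491, -0.0472, 0.1163]
tool_rot: [0.541, 0.841, 0.0, 0.001]
ft_force: [-1.0, -0.3, 5.2]
grip_width: 0.0291
t 19.73 tcp [549.1 -47.2 116.3] yaw_y 24.51 j [-8.500e-02  4.130e-01 -6.000e-02  1.096e+00 -1.000e-03  1.058e+00] F [-1.  -0.3  5.2] M [-0.099  0.14   0.378] w 29.05
```

```bash
python3 -m inch '[[0,0,0,0.05,0.9],[0,0,0,0.1,0.9],[0,0,0,0.1,0.9]]';python3 -c "
from h import *
st()"; python3 -m inch '[[0,0,0,0,0.9]]';python3 -c "
from h import *
st()"
```

```text
clock: 20.1
eef_pos: [0.549, -0.0472, 0.1162]
tool_rot: [0.626, 0.78, 0.0, 0.001]
ft_force: [0.3, -0.9, 4.4]
grip_width: 0.0291
t 20.1 tcp [549.  -47.2 116.2] yaw_y 12.54 j [-8.500e-02  4.130e-01 -6.000e-02  1.096e+00 -1.000e-03  1.266e+00] F [ 0.3 -0.9  4.4] M [-0.222  0.058  0.557] w 29.06
clock: 20.23
eef_pos: [0.549, -0.0472, 0.1163]
tool_rot: [0.626, 0.78, 0.0, 0.001]
ft_force: [-0.4, -1.3, 5.4]
grip_width: 0.0295
t 20.23 tcp [549.  -47.2 116.3] yaw_y 12.54 j [-8.500e-02  4.130e-01 -6.000e-02  1.096e+00 -1.000e-03  1.267e+00] F [-0.4 -1.3  5.4] M [-0.252  0.072  0.526] w 29.49
```

Mean about 0.54; another ~8°.

```bash
python3 -m inch '[[0,0,0,0.04,0.9],[0,0,0,0.065,0.9],[0,0,0,0.065,0.9]]';python3 -c "
from h import *
st()"; python3 -m inch '[[0,0,0,0,0.9]]';python3 -c "
from h import *
st()"
```

```text
clock: 20.6
eef_pos: [0.549, -0.0472, 0.1162]
tool_rot: [0.677, 0.736, 0.0, 0.001]
ft_force: [0.3, -1.3, 5.3]
grip_width: 0.0291
t 20.6 tcp [549.  -47.2 116.2] yaw_y 4.74 j [-8.500e-02  4.140e-01 -6.000e-02  1.096e+00 -1.000e-03  1.403e+00] F [ 0.3 -1.3  5.3] M [-0.273  0.066  0.651] w 29.1
clock: 20.72
eef_pos: [0.549, -0.0472, 0.1162]
tool_rot: [0.677, 0.736, 0.0, 0.001]
ft_force: [-0.4, -1.2, 5.2]
grip_width: 0.0295
t 20.73 tcp [549.  -47.2 116.2] yaw_y 4.76 j [-8.500e-02  4.140e-01 -6.000e-02  1.096e+00 -1.000e-03  1.402e+00] F [-0.4 -1.2  5.2] M [-0.278  0.048  0.692] w 29.53
```

```bash
python3 -m inch '[[0,0,0,0,0.6],[0,0,0,0,0.35],[0,0,0,0,0.35],[0,0,0,0,0.35],[0,0,-0.03,0,0.35],[0,0,-0.065,0,0.35],[0,0,-0.065,0,0.35]]';python3 -c "
from h import *
go(622.6,100,181,185)"
```

```text
clock: 21.6
eef_pos: [0.5504, -0.047, 0.1838]
tool_rot: [0.678, 0.735, 0.002, 0.003]
ft_force: [0.2, -0.5, -0.4]
grip_width: 0.0552
t 21.6 tcp [550.4 -47.  183.8] yaw_y 4.61 j [-0.085  0.363  0.049  1.25   0.     1.405] F [ 0.2 -0.5 -0.4] M [ 0.035 -0.052  0.012] w 55.16
shift [0.1408 0.0838 0.0032] turn [-1.5033 -0.0033] rows>= 2.62161479014006
```

```bash
python3 -m inch '[[0.141,0.084,0,-1,0.35],[0.141,0.084,0,-1,0.35],[0.141,0.084,0,-1,0.35],[0.141,0.084,0,-1,0.35],[0.141,0.084,0,-1,0.35],[0.141,0.084,0,-1,0.35],[0.141,0.084,0,-1,0.35],[0.141,0.084,0,-1,0.35],[0.141,0.084,0,-1,0.35],[0.141,0.084,0,-1,0.35]]';python3 -c "
from h import *
go(622.6,100,160,185)"
```

```text
clock: 22.85
eef_pos: [0.62, 0.1003, 0.1792]
tool_rot: [-0.194, 0.981, 0.0, -0.001]
ft_force: [-0.6, -0.7, -0.3]
grip_width: 0.0556
t 22.85 tcp [620.  100.3 179.2] yaw_y 112.39 j [ 0.16   0.523  0.287  1.337  0.    -0.23 ] F [-0.6 -0.7 -0.3] M [ 0.036 -0.064 -0.028] w 55.56
shift [-0.0023 -0.0013  0.0192] turn [-0.6051 -0.6051] rows>= 0.30962862773659294
```

```bash
python3 -m inch '[[-0.002,-0.001,0,-0.605,0.35],[-0.002,-0.001,0,-0.605,0.35],[-0.002,-0.001,0,-0.605,0.35],[-0.002,-0.001,0,-0.605,0.35],[-0.002,-0.001,0,-0.605,0.35],[-0.002,-0.001,0.01,-0.605,0.35],[-0.002,-0.001,0.018,-0.605,0.35],[-0.002,-0.001,0.018,-0.605,0.35]]';python3 -c "
from h import *
go(622.6,100,115.5,185)"
```

```text
clock: 23.85
eef_pos: [0.6217, 0.1001, 0.1606]
tool_rot: [0.735, -0.679, -0.001, 0.001]
ft_force: [0.4, -1.0, 0.7]
grip_width: 0.0553
t 23.85 tcp [621.7 100.1 160.6] yaw_y -175.46 j [ 0.16   0.537  0.261  1.298  0.    -1.49 ] F [ 0.4 -1.   0.7] M [-0.068  0.016 -0.02 ] w 55.27
shift [ 0.0001 -0.0011  0.0451] turn [-3.0038 -0.0038] rows>= 0.7218517787071665
```

```bash
python3 -m inch '[[0,0,0.03,0,0.35],[0,0,0.044,0,0.35],[0,0,0.044,0,0.4],[0,0,0.044,0,0.9],[0,0,0.044,0,0.9],[0,0,0.044,0,0.9],[0,0,0.044,0,0.9]]';python3 -c "
from h import *
st()"
```

```text
clock: 24.72
eef_pos: [0.6225, 0.1002, 0.1199]
tool_rot: [0.735, -0.678, 0.0, -0.0]
ft_force: [-4.6, -0.5, 6.7]
grip_width: 0.0305
t 24.73 tcp [622.5 100.2 119.9] yaw_y -175.38 j [ 0.16   0.561  0.192  1.202  0.    -1.492] F [-4.6 -0.5  6.7] M [-0.167  1.105 -0.115] w 30.48
```

```bash
python3 -m inch '[[0,0.001,0,0.08,0.9],[0,0.001,0,0.16,0.9],[0,0.001,0,0.25,0.9],[0,0.001,0,0.33,0.9]]';python3 -c "
from h import *
st()"
```

```text
clock: 25.22
eef_pos: [0.6228, 0.1001, 0.1194]
tool_rot: [-0.46, 0.888, -0.001, 0.001]
ft_force: [-1.1, 0.3, 0.9]
grip_width: 0.03
t 25.23 tcp [622.8 100.1 119.4] yaw_y 144.71 j [ 0.16   0.56   0.19   1.198 -0.    -0.795] F [-1.1  0.3  0.9] M [-0.104  0.182  0.045] w 30.01
```

```bash
python3 -m inch '[[0,0,0,0.08,0.9],[0,0,0,0.16,0.9],[0,0,0.0005,0.25,0.9],[0,0,0.0005,0.33,0.9]]';python3 -c "
from h import *
st()"
```

```text
clock: 25.72
eef_pos: [0.623, 0.0998, 0.1189]
tool_rot: [-0.131, 0.991, -0.0, 0.001]
ft_force: [0.4, -1.3, 0.8]
grip_width: 0.0303
t 25.73 tcp [623.   99.8 118.9] yaw_y 105.1 j [ 1.590e-01  5.610e-01  1.890e-01  1.196e+00 -1.000e-03 -1.040e-01] F [ 0.4 -1.3  0.8] M [-0.251  0.088  0.055] w 30.31
```

```bash
python3 -m inch '[[0,0,0,0.08,0.9],[0,0,0,0.16,0.9],[0,0,0.0005,0.22,0.9],[0,0,0.0005,0.28,0.9]]';python3 -c "
from h import *
st()"
```

```text
clock: 26.22
eef_pos: [0.623, 0.0995, 0.1185]
tool_rot: [0.16, 0.987, -0.0, 0.002]
ft_force: [-1.3, -2.8, 2.6]
grip_width: 0.0304
t 26.23 tcp [623.   99.5 118.5] yaw_y 71.6 j [ 0.159  0.561  0.188  1.196 -0.002  0.48 ] F [-1.3 -2.8  2.6] M [-0.477  0.166  0.17 ] w 30.36
```

```bash
python3 -m inch '[[0,0,0,0.07,0.9],[0,0,0,0.14,0.9],[0,0,0.0003,0.2,0.9],[0,0,0.0003,0.2,0.9]]';python3 -c "
from h import *
st()"
```

```text
clock: 26.72
eef_pos: [0.6229, 0.0993, 0.1184]
tool_rot: [0.359, 0.933, -0.0, 0.002]
ft_force: [-0.4, -4.1, 4.4]
grip_width: 0.0304
t 26.73 tcp [622.9  99.3 118.4] yaw_y 47.92 j [ 0.159  0.561  0.188  1.195 -0.002  0.893] F [-0.4 -4.1  4.4] M [-0.804  0.19   0.367] w 30.43
```

```bash
python3 -m inch '[[0,0,0,0.05,0.9],[0,0,0,0.1,0.9],[0,0,0,0.14,0.9],[0,0,0,0.14,0.9]]';python3 -c "
from h import *
st()"; python3 -m inch '[[0,0,0,0,0.9]]';python3 -c "
from h import *
st()"
```

```text
clock: 27.22
eef_pos: [0.6228, 0.0992, 0.1183]
tool_rot: [0.491, 0.871, -0.0, 0.002]
ft_force: [-0.9, -5.6, 5.4]
grip_width: 0.0299
t 27.23 tcp [622.8  99.2 118.3] yaw_y 31.19 j [ 0.159  0.561  0.188  1.195 -0.002  1.185] F [-0.9 -5.6  5.4] M [-1.061  0.108  0.586] w 29.89
clock: 27.35
eef_pos: [0.6228, 0.0993, 0.1183]
tool_rot: [0.491, 0.871, -0.0, 0.001]
ft_force: [-0.2, -5.5, 5.2]
grip_width: 0.0298
t 27.35 tcp [622.8  99.3 118.3] yaw_y 31.21 j [ 0.159  0.561  0.188  1.195 -0.002  1.185] F [-0.2 -5.5  5.2] M [-1.079  0.153  0.552] w 29.83
```

```bash
python3 -m inch '[[0,0,0,0.03,0.9],[0,0,0,0.05,0.9],[0,0,0,0.05,0.9]]';python3 -c "
from h import *
st()"; python3 -m inch '[[0,0,0,0,0.9]]';python3 -c "
from h import *
st()"
```

```text
clock: 27.72
eef_pos: [0.6228, 0.0992, 0.1183]
tool_rot: [0.536, 0.844, -0.0, 0.001]
ft_force: [-0.8, -5.2, 4.4]
grip_width: 0.0302
t 27.73 tcp [622.8  99.2 118.3] yaw_y 25.21 j [ 0.159  0.561  0.188  1.195 -0.002  1.29 ] F [-0.8 -5.2  4.4] M [-1.072  0.183  0.659] w 30.21
clock: 27.85
eef_pos: [0.6227, 0.0992, 0.1182]
tool_rot: [0.536, 0.844, -0.0, 0.001]
ft_force: [-1.4, -5.1, 5.9]
grip_width: 0.0301
t 27.85 tcp [622.7  99.2 118.2] yaw_y 25.22 j [ 0.159  0.561  0.188  1.195 -0.002  1.29 ] F [-1.4 -5.1  5.9] M [-1.154  0.204  0.605] w 30.14
```

```bash
python3 -m inch '[[0,0,0,0,0.6],[0,0,0,0,0.35],[0,0,0,0,0.35],[0,0,0,0,0.35],[0,0,-0.03,0,0.35],[0,0,-0.065,0,0.35],[0,0,-0.065,0,0.35]]';python3 -c "
from h import *
go(512.2,63.3,181,26)"
```

```text
clock: 28.72
eef_pos: [0.6241, 0.1007, 0.186]
tool_rot: [0.537, 0.844, 0.003, 0.003]
ft_force: [0.5, 0.4, 0.6]
grip_width: 0.0556
t 28.73 tcp [624.1 100.7 186. ] yaw_y 25.05 j [0.16  0.521 0.301 1.343 0.    1.293] F [0.5 0.4 0.6] M [-0.015  0.02  -0.043] w 55.6
shift [ 0.0135 -0.1172  0.0042] turn [-0.0079 -0.0079] rows>= 1.8887147238153044
```

```bash
python3 -m inch '[[0.0135,-0.117,0,-0.008,0.35],[0.0135,-0.117,0,-0.008,0.35],[0.0135,-0.117,0.005,-0.008,0.35],[0.0135,-0.117,0.02,-0.008,0.35],[0.0135,-0.117,0.02,-0.008,0.35]]';python3 -c "
from h import *
go(512.2,63.3,115,26)
for c in ('scene','top'):
    im=bot.camera(c)[...,::-1]
    cr=im[130:275,220:380] if c=='scene' else im[110:255,205:365]
    cv2.imwrite(f'pics/{c}3.png',cv2.resize(cr,None,fx=4,fy=4,interpolation=cv2.INTER_CUBIC))
"
```

```text
clock: 29.35
eef_pos: [0.5104, 0.0631, 0.1606]
tool_rot: [0.53, 0.848, -0.001, -0.001]
ft_force: [0.0, -0.3, 0.1]
grip_width: 0.0555
t 29.35 tcp [510.4  63.1 160.6] yaw_y 26.02 j [ 0.123  0.312 -0.087  1.174  0.     1.24 ] F [ 0.  -0.3  0.1] M [ 0.066 -0.019 -0.068] w 55.51
shift [-0.0007  0.0018  0.0456] turn [0.0001 0.0001] rows>= 0.7308068114838654
```

View pics/scene3.png

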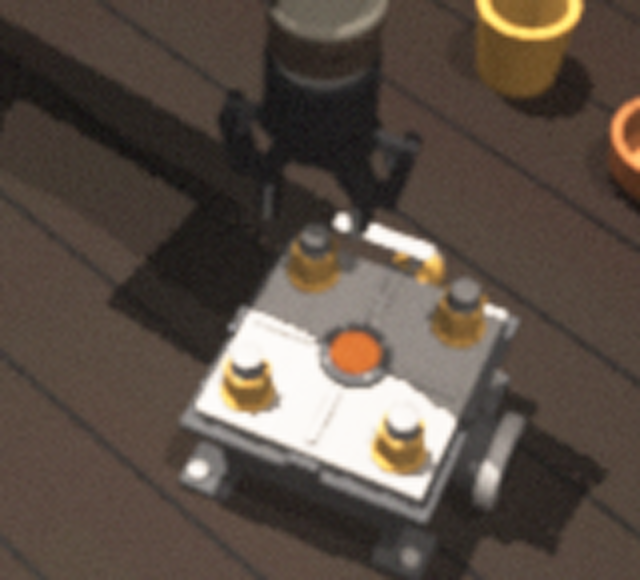

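```bash
python3 -m inch '[[0,0.001,0.03,0,0.35],[0,0.001,0.044,0,0.35],[0,0.001,0.044,0,0.4],[0,0.001,0.044,0,0.9],[0,0.001,0.044,0,0.9],[0,0.001,0.043,0,0.9],[0,0.001,0.043,0,0.9]]';python3 -c "
from h import *
st()";python3 -m inch '[[0,0,0,0.015,0.9],[0,0,0,0.015,0.9]]';python3 -c "
from h import *
st()"
```

```text
clock: 30.32
eef_pos: [0.5121, 0.0636, 0.1196]
tool_rot: [0.53, 0.848, 0.001, 0.001]
ft_force: [4.1, 0.6, -2.7]
grip_width: 0.0284
t 30.32 tcp [512.1  63.6 119.6] yaw_y 26.0 j [ 0.123  0.347 -0.152  1.07   0.     1.24 ] F [ 4.1  0.6 -2.7] M [ 0.238 -0.884 -0.039] w 28.44
clock: 30.58
eef_pos: [0.5121, 0.0636, 0.1196]
tool_rot: [0.543, 0.839, 0.001, 0.001]
ft_force: [4.8, 2.0, -4.8]
grip_width: 0.0289
t 30.57 tcp [512.1  63.6 119.6] yaw_y 24.17 j [ 0.123  0.347 -0.152  1.07   0.     1.272] F [ 4.8  2.  -4.8] M [ 0.332 -1.009  0.199] w 28.93
```

```bash
python3 -m inch '[[0,0,0,0.015,0.9],[0,0,0,0.015,0.9]]';python3 -c "
from h import *
st()";python3 -m inch '[[0,0,0,0.008,0.9],[0,0,0,0.008,0.9]]';python3 -c "
from h import *
st()"
```

```text
clock: 30.82
eef_pos: [0.5121, 0.0636, 0.1196]
tool_rot: [0.556, 0.831, 0.001, 0.001]
ft_force: [4.7, 1.2, -4.3]
grip_width: 0.0286
t 30.82 tcp [512.1  63.6 119.6] yaw_y 22.4 j [ 0.124  0.347 -0.152  1.07   0.     1.303] F [ 4.7  1.2 -4.3] M [ 0.282 -1.143  0.42 ] w 28.61
clock: 31.08
eef_pos: [0.5121, 0.0636, 0.1196]
tool_rot: [0.563, 0.826, 0.001, 0.001]
ft_force: [5.0, 0.5, -4.2]
grip_width: 0.0283
t 31.07 tcp [512.1  63.6 119.6] yaw_y 21.46 j [ 0.124  0.347 -0.152  1.07   0.     1.32 ] F [ 5.   0.5 -4.2] M [ 0.323 -1.101  0.487] w 28.29
```

```bash
python3 -m inch '[[0,0,0,0.01,0.9],[0,0,0,0.01,0.9]]';python3 -c "
from h import *
st()";python3 -m inch '[[0,0,0,0,0.9]]';python3 -c "
from h import *
st()"
```

```text
clock: 31.32
eef_pos: [0.5121, 0.0636, 0.1196]
tool_rot: [0.572, 0.821, 0.001, 0.001]
ft_force: [4.9, 1.3, -3.8]
grip_width: 0.0286
t 31.32 tcp [512.1  63.6 119.6] yaw_y 20.27 j [ 0.124  0.347 -0.152  1.07   0.     1.341] F [ 4.9  1.3 -3.8] M [ 0.282 -1.074  0.568] w 28.63
clock: 31.45
eef_pos: [0.5121, 0.0636, 0.1196]
tool_rot: [0.572, 0.821, 0.001, 0.001]
ft_force: [4.9, 1.1, -4.5]
grip_width: 0.0283
t 31.45 tcp [512.1  63.6 119.6] yaw_y 20.28 j [ 0.124  0.347 -0.152  1.07   0.     1.34 ] F [ 4.9  1.1 -4.5] M [ 0.291 -1.1    0.573] w 28.32
```

```bash
python3 -m inch '[[0,0,0,0.01,0.9],[0,0,0,0.01,0.9]]';python3 -c "
from h import *
st()";python3 -m inch '[[0,0,0,0,0.9]]';python3 -c "
from h import *
st()"
```

```text
clock: 31.7
eef_pos: [0.5121, 0.0636, 0.1196]
tool_rot: [0.58, 0.815, 0.001, 0.001]
ft_force: [5.3, 0.9, -3.1]
grip_width: 0.0282
t 31.7 tcp [512.1  63.6 119.6] yaw_y 19.08 j [ 0.124  0.347 -0.152  1.07   0.     1.361] F [ 5.3  0.9 -3.1] M [ 0.29  -1.116  0.62 ] w 28.16
clock: 31.82
eef_pos: [0.5121, 0.0636, 0.1196]
tool_rot: [0.58, 0.815, 0.001, 0.001]
ft_force: [6.0, 1.1, -4.2]
grip_width: 0.0286
t 31.82 tcp [512.1  63.6 119.6] yaw_y 19.08 j [ 0.124  0.347 -0.152  1.07   0.     1.361] F [ 6.   1.1 -4.2] M [ 0.269 -1.059  0.637] w 28.64
```

```bash
python3 -m inch '[[0,0,0,0,0.6],[0,0,0,0,0.35],[0,0,0,0,0.35],[0,0,0,0,0.35],[0,0,-0.03,0,0.35],[0,0,-0.062,0,0.35],[0,0,-0.062,0,0.35]]';python3 -c "
from h import *
go(659.2,-10.5,181,13.2)"
```

```text
clock: 32.7
eef_pos: [0.5129, 0.0635, 0.1841]
tool_rot: [0.581, 0.814, 0.002, 0.002]
ft_force: [0.3, -0.0, -0.5]
grip_width: 0.0555
t 32.7 tcp [512.9  63.5 184.1] yaw_y 19.03 j [ 0.123  0.294 -0.048  1.223 -0.     1.362] F [ 0.3 -0.  -0.5] M [-0.019 -0.023 -0.039] w 55.47
shift [-0.1176  0.1142  0.0039] turn [0.0485 0.0485] rows>= 2.623814809798241
```

```bash
python3 -m inch '[[-0.118,0.114,0,0.0485,0.35],[-0.118,0.114,0,0.0485,0.35],[-0.118,0.114,0,0.0485,0.35],[-0.118,0.114,0.01,0.0485,0.35],[-0.118,0.114,0.023,0.0485,0.35],[-0.118,0.114,0.023,0.0485,0.35]]';python3 -c "
from h import *
go(659.2,-10.5,116,13.2)
"
```

```text
clock: 33.45
eef_pos: [0.6548, -0.0102, 0.1561]
tool_rot: [0.621, 0.784, -0.001, -0.002]
ft_force: [0.7, 0.0, 0.5]
grip_width: 0.0556
t 33.45 tcp [654.8 -10.2 156.1] yaw_y 13.27 j [-0.016  0.593  0.344  1.327  0.     1.323] F [0.7 0.  0.5] M [0.033 0.062 0.034] w 55.58
shift [-0.0013  0.0044  0.0401] turn [0.0006 0.0006] rows>= 0.6457076242348647
```

```bash
python3 -m inch '[[0,0.001,0.03,0,0.35],[0,0.001,0.042,0,0.35],[0,0.001,0.042,0,0.4],[0,0.001,0.042,0,0.9],[0,0.001,0.042,0,0.9],[0,0.001,0.041,0,0.9],[0,0.001,0.041,0,0.9]]';python3 -c "
from h import *
st()";python3 -m inch '[[0,0,0,0.03,0.9],[0,0,0,0.03,0.9]]';python3 -c "
from h import *
st()"
```

```text
clock: 34.33
eef_pos: [0.6591, -0.0106, 0.1181]
tool_rot: [0.621, 0.784, 0.001, 0.001]
ft_force: [0.7, 0.8, 2.0]
grip_width: 0.0292
t 34.33 tcp [659.1 -10.6 118.1] yaw_y 13.23 j [-0.016  0.618  0.286  1.237  0.     1.324] F [0.7 0.8 2. ] M [ 0.316 -0.258  0.119] w 29.21
clock: 34.58
eef_pos: [0.659, -0.0106, 0.1181]
tool_rot: [0.645, 0.764, 0.001, 0.001]
ft_force: [1.6, 1.3, 2.2]
grip_width: 0.0298
t 34.58 tcp [659.  -10.6 118.1] yaw_y 9.71 j [-0.016  0.618  0.286  1.237  0.     1.385] F [1.6 1.3 2.2] M [ 0.196 -0.322  0.464] w 29.79
```

```bash
python3 -m inch '[[0,0,0,0.01,0.9],[0,0,0,0.01,0.9]]';python3 -c "
from h import *
st()";python3 -m inch '[[0,0,0,0.006,0.9],[0,0,0,0.006,0.9]]';python3 -c "
from h import *
st()"
```

```text
clock: 34.83
eef_pos: [0.659, -0.0106, 0.1181]
tool_rot: [0.653, 0.757, 0.001, 0.001]
ft_force: [2.1, 1.3, 3.5]
grip_width: 0.0299
t 34.83 tcp [659.  -10.6 118.1] yaw_y 8.47 j [-0.016  0.618  0.286  1.237  0.     1.407] F [2.1 1.3 3.5] M [ 0.201 -0.568  0.609] w 29.9
clock: 35.08
eef_pos: [0.659, -0.0106, 0.118]
tool_rot: [0.658, 0.753, 0.001, 0.001]
ft_force: [1.8, 2.2, 5.5]
grip_width: 0.0298
t 35.08 tcp [659.  -10.6 118. ] yaw_y 7.71 j [-0.016  0.618  0.286  1.237  0.     1.42 ] F [1.8 2.2 5.5] M [ 0.323 -0.581  0.612] w 29.75
```

```bash
python3 -m inch '[[0,0,0,0,0.6],[0,0,0,0,0.35],[0,0,0,0,0.35],[0,0,0,0,0.35],[0,0,-0.03,0,0.35],[0,0,-0.08,0,0.35],[0,0,-0.1,0,0.35],[0,0,-0.1,0,0.35]]';python3 -m inch '[[-0.03,-0.2,0,0,0.35],[-0.03,-0.2,0,0,0.35],[-0.03,-0.2,0,0,0.35],[-0.03,-0.2,0,0,0.35],[-0.03,-0.2,0,0,0.35],[-0.03,-0.2,0,0,0.35]]';python3 -c "
from h import *
st()
for c in ('scene','top'):
    im=bot.camera(c)[...,::-1]
    cv2.imwrite(f'pics/{c}4.png',im)
"
```

```text
clock: 36.08
eef_pos: [0.6593, -0.011, 0.2195]
tool_rot: [0.658, 0.753, 0.001, 0.002]
ft_force: [-0.0, 0.8, -0.5]
grip_width: 0.0558
clock: 36.83
eef_pos: [0.4657, -0.0672, 0.2171]
tool_rot: [0.658, 0.753, 0.0, 0.0]
ft_force: [0.5, 0.0, 0.3]
grip_width: 0.0555
t 36.83 tcp [465.7 -67.2 217.1] yaw_y 7.72 j [-0.143  0.188 -0.099  1.282  0.     1.293] F [0.5 0.  0.3] M [-0.019 -0.018 -0.009] w 55.54
```

View pics/scene4.png

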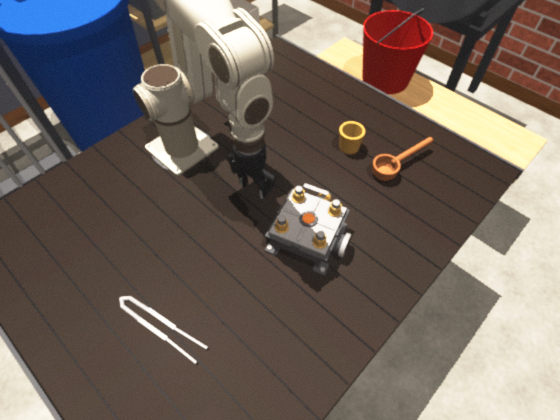

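The arm is clear of the burner. The cover at about (309,220) looks level, and the jacks, mould and wood block have not moved.

```bash
python3 -c "
from workcell import bot
print(bot.job_done())"
```

```text
the job is handed in; nothing more can be done
None
```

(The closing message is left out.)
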